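Hang the dip basket on the drain hooks by its wire bail

ROBOT

A 6-joint arm with a two-finger parallel gripper is mounted at the origin on the work surface. World frame = base frame: x ahead of the robot, y to its left, z up, the work surface at z = 0. Lengths are in m, angles in rad, forces in N, time in s.
With the tool pointing down it reaches from about 0.3 to 0.775 m from the base axis. Payload 14.6 kg.
Tool frame: the origin (TCP) lies at the very end of the fingers, on their centre line; the grasp point (between the pads) lies 19 mm behind it; y points along the fingers, z is the direction in which the jaws open and shut, and the axes are right-handed (so a half turn about y gives the same grasp; the last joint's range is limited). The gripper opens to 94 mm and grips with 3 to 60 N. Pads are 16 mm wide; open, the fingers measure 119 mm over their backs; the gripper's body (75 mm by 177 mm) begins 78 mm behind the grasp point.
Start: joints at [1.037, 0.3, 1.521, -0, 1.321, -0.067], TCP at [0.248, 0.491, 0.205] pointing down, gripper open.
Joint ranges: [-3.03, 3.03], [-0.79, 2.21], [0.23, 2.52], [-1.04, 4.18], [0, 3.07], [-2.55, 2.55]. Speed limits (rad/s): [2.22, 2.22, 2.57, 3.14, 3.14, 3.14].

INTERFACE

Orientations are given as [roll, pitch, yaw] about the fixed x, y, z axes, in that order (R = Rz(yaw) Ry(pitch) Rx(roll)).
In Python, from station import get_obs, camera, hand_in, masks_of gives the robot as it stands.
- The arm moves only by the shell command python3 -m jog 'ROWS' [FORCE]. ROWS is text: rows parted by semicolons, each of 7 numbers parted by spaces: the shift along the world's x, y, z in mm, then the turn, a rotation vector about the world's x, y, z in degrees, then the closure, from 0 (fully open) to 1 (shut). A call has 1 to 10 rows; each row is the pose to reach, as a shift and turn from the pose measured when the call began; what a row does not reach only later rows make up. A row lasts 1/12 s, in which the tool goes at most 41.7 mm and 7.16 degrees, less where a joint would pass 70% of its speed; a pose out of reach is approached as far as the arm can. A call with a gripper value outside its range is refused whole. The fingers move at their own pace and stop on an object; FORCE is the grip in N (left out, the last holds). Time passes only in rows, so rows that repeat a pose let the fingers close. It gives the time, the measured TCP pose, the force and the opening at its end, in the units of the state.
- get_obs(): the state, without advancing time (a new reading comes with each control period).
- camera(name): name is "side" or "top"; returns a dict with "img" (480x640x3 uint8, red, green, blue), "range_z" (480x640 float32, m along the optical axis (not along the pixel's ray), 0 where there is no reading), "fx", "fy", "cx", "cy" (pixels), "rvec" (rotation vector, rad) and "tvec" (3), from world to camera coordinates, as OpenCV has them. Camera axes: x right, y down, z forward; pixel columns grow to the right and rows downward; lengths in m; the calibration is good to about 2 mm. A picture is of the moment at which its call begins.
- hand_in(): hands the job in, once; it reports no verdict.
Trained networks look in the newest picture that a camera, given by its name, has taken for a name from the list of things; names that differ only in an ending like _2 or _b are one class to them, and where a whole thing is asked for, a point or a joint stands for the part that bears it (a point fixed in the world has none). Each returns a list of dicts, best first, with "conf" (0 to 1); they miss things now and then, are a little off and sometimes report something else, mostly with a low value. They report only what shows in the picture. A call takes as long as a camera call. They do not tell look-alikes from the thing itself.
- masks_of(thing, camera): "mask" (480x640 bool, what is visible of it) and "extent" ([left, top, right, bottom] in pixels, round what is visible of it).
The state is a dict: "time_s": time; "qpos": joint angles; "joint_vel": joint speeds; "tau": joint torques, N m; "ee_pos": TCP position; "eef_rot": TCP orientation; "force": force on the tool from outside, world axes, zero at the start; "moment": the same for the moment, N m; "grip_width": finger opening in m.
Only numpy, scipy, OpenCV 4.12 (cv2) and the standard library are available. Lean on these libraries where they do the work, as an engineer would, in place of code of your own. Each camera call takes 0.05 s, during which the arm holds its last target.

TASK

The rinsed parts in the small steel dip basket have to drip dry. Without dragging or tipping the basket, swing its folded-down wire bail upright, then lift the basket by the bail and hang it gently on the two hooks of the drain stand, with the bare wire lying down in both hooks and the black grip between them. Let go, leaving the basket hanging level and still over the drip tray, and leave the other things on the bench alone.

Things in the scene. Friction and masses are not known exactly. Their poses are not given: they have to be found in the camera images.
- basket: Loose round open basket of perforated stainless steel, 104 mm across the rim, 92 mm across the foot, 55 mm high, small parts in it, 0.3 to 0.5 kg. Origin: centre of its underside, z up. Bail pivots on lugs at y = +58 and -58 mm, 47 mm above the underside; the bail folds to the -x side. It slides or tips if the bail is pulled off its arc. Hung up, its underside is 137 mm below the cross wire.
- basket_rim (a point): Centre of the basket's open top, 55 mm above its underside. The basket may hang on the hooks either way round.
- bail_grip (a point): Centre of the black tube grip, 12 mm thick and 36 mm long, on the middle of the 5 mm wire bail, 90 mm from the pivot line. Its y runs along the straight cross wire (bare and straight from the grip's ends out to 44 mm either side of the centre; side wires at 58 mm), its x from the grip towards the pivot line. Folded down, over 25 mm is free between grip and basket wall.
- bail (a joint): Angle of the bail about its pivots, rad: 0 = level, sticking out to the basket's -x side; positive = raised; 1.571 = upright. Starts between -0.22 (a little below level) and 0.15. The pivots rub (0.035 N m), so the bail stays where it is left and moves with about 1 N at the grip. The grip is a tube that turns on the wire with about the same drag; carried fast, the basket swings.
- stand: Fixed drain stand: black drip tray 262 x 170 mm with a 22 mm rim, steel post, and a bar with two hooks (8 mm rod, at y = +32 and -32 mm) that point to -x. Origin: on the bench, straight below the middle between the two hook throats, z up. The bar is clamped anew each time: the seated wire's centre is 195 to 225 mm above the bench, not measured, to be felt or seen.
- post_top (a point): Top of the stand's 12 mm post, at x = +125 mm, 246 mm high. From the bar on it the hook rods run to -x, dip into U throats (lowest at x = 0, free from x = -9 to +9 mm at the top) and end in upturned tips at x = -14 mm, their tops 17.5 mm above the seated wire's centre. A wire lowered there slides to x = 0. The clamp is finger-tight: never press on the hooks with 20 N.
- jar: Loose clear jar with a steel lid, 52 mm across and 62 mm high. Origin: centre of its underside. Leave alone.
- spool: Loose small grey filament spool lying flat, 100 mm across and 36 mm high. Origin: centre of its underside. Leave alone.
- screwdriver: Loose screwdriver lying on the bench, handle to its -x. Leave alone.
Mind the look-alikes: they are no part of the job. There is more than one size of the basket; the job needs the largest.

How it is judged:
On the way, in this order (a step that is already met when the one before it is completed fails the run):
1. the bail stands upright (within 0.2 rad) while the basket still stands level on the bench (value of joint bail between 1.37 and 1.77 rad and height (world z) of basket below 0.01 m and angle between basket's own z axis and vertical below 0.1 rad), for 0.2 s.
2. the basket is off the bench, hanging by its upright bail (height (world z) of basket above 0.035 m and value of joint bail between 1.22 and 1.92 rad), for 0.2 s.
At the end, for the whole second after the job is handed in: The released basket hangs still from both hooks by the bare wire: underside over 45 mm above the bench, grip centre within 8 mm of the throats and 15 mm of the middle between the hooks, wire within 0.15 rad of the hooks' cross line, tilt under 0.2 rad, under 50 mm/s and 0.5 rad/s (contact force between stand and basket above 1.5 N and height (world z) of basket above 0.045 m and x of bail_grip in the frame of stand between -0.008 and 0.008 m and y of bail_grip in the frame of stand between -0.015 and 0.015 m and angle between the y axis of bail_grip and the y axis of stand, either way round below 0.15 rad and angle between basket's own z axis and vertical below 0.2 rad and linear speed of basket below 0.05 m/s and angular speed of basket below 0.5 rad/s); the robot touches nothing.
It fails at once if the basket bears on the drain stand with more than 20 N (contact force between stand and basket above 20 N).
It fails at once if the basket is tipped by more than 0.5 rad (angle between basket's own z axis and vertical above 0.5 rad).
It fails at once if the basket is dragged more than 25 mm over the bench (height (world z) of basket below 0.008 m and distance of basket from where it was at the start of the episode above 0.025 m).
It fails at once if the jar, spool or screwdriver is moved more than 15 mm (distance of any of jar, spool, screwdriver from where it was at the start of the episode above 0.015 m).
It also fails if it takes over 70 s, if anything falls off the work surface, if the arm or the gripper's body presses on something with over 40 N, if the wrist force passes 120 N, or if a joint passes its speed limit or range.

## Working session

There is one attempt and no reset: what is moved stays moved. The work goes in short steps, Python scripts to look and compute and a shell command to move; the robot and the scene stay as the last step left them, time stands still between calls to the robot, and variables do not carry over. Pictures are saved under pics/ and viewed, and the job is handed in when it is done.

```bash
ls; mkdir -p pics; cat > h.py <<'E'
import numpy as np, cv2
from station import get_obs, camera, hand_in, masks_of
def pts(c,mask=None,uv=None):
    z=c["range_z"]; R=cv2.Rodrigues(np.array(c["rvec"],float))[0]; t=np.array(c["tvec"],float).reshape(3)
    if uv is None:
        v,u=np.where((z>0)&(mask if mask is not None else True)); d=z[v,u]
    else:
        u,v,d=np.array(uv).T
    p=np.stack([(u-c["cx"])/c["fx"]*d,(v-c["cy"])/c["fy"]*d,d],1)
    return (p-t)@R, u, v
def save(n,img,s=None):
    if s: img=cv2.resize(img,None,fx=s,fy=s,interpolation=cv2.INTER_CUBIC)
    cv2.imwrite(f"pics/{n}.png",img[:,:,::-1])
E
python3 - <<'E'
from h import *
print(get_obs())
for n in("top","side"):
    c=camera(n); save(n+"0",c["img"])
    print(n,c["fx"],c["cx"],c["cy"],c["rvec"],c["tvec"])
    for th in("basket","bail_grip","stand","jar","spool","screwdriver","post_top"):
        try:
            for m in masks_of(th,n):
                p,_,_=pts(c,m["mask"])
                print(th,round(m["conf"],2),m["extent"],np.median(p,0).round(3),np.percentile(p,2,0).round(3),np.percentile(p,98,0).round(3))
        except Exception as e: print(th,e)
E
```

```text
pics
{'time_s': 0.0, 'qpos': array([ 1.03741209e+00,  3.00475421e-01,  1.52157028e+00,  1.40141040e-05,
        1.32071205e+00, -6.65963459e-02]), 'joint_vel': array([-6.20507506e-04,  7.71222406e-04, -5.87545936e-04, -1.17742161e-03,
       -8.30547754e-05,  6.14931450e-04]), 'tau': array([-7.84472359e-04, -5.31798577e+01, -3.52748358e+01,  7.08164927e-02,
        2.42700346e-02, -8.12656140e-05]), 'ee_pos': array([0.24737525, 0.49093551, 0.20488853]), 'eef_rot': array([-1.57195794e+00,  9.10778103e-05, -4.66791422e-01]), 'force': array([-0.49976317, -0.86816484, -0.2572653 ]), 'moment': array([0.00447312, 0.0407004 , 0.02097461]), 'grip_width': 0.09421782076232399}
top 615.4073033849953 318.3917744453785 236.3796813846444 [ 2.13777767 -2.09660864  0.21597102] [0.00990773 0.55929918 1.65272523]
basket 0.79 [240.4, 167.6, 270.9, 204.7] [0.697 0.206 0.012] [ 0.657  0.169 -0.003] [0.753 0.241 0.045]
basket 0.72 [230.0, 297.1, 261.2, 334.9] [0.326 0.231 0.009] [ 0.293  0.192 -0.003] [0.376 0.262 0.044]
basket 0.63 [245.1, 219.5, 291.5, 269.1] [0.556 0.163 0.015] [ 0.466  0.105 -0.003] [
[... 1465 characters left out ...]
78 0.15  0.047] [0.462 0.1   0.   ] [0.543 0.225 0.052]
stand 0.84 [343.4, 256.0, 458.3, 368.4] [ 0.664 -0.211  0.007] [ 0.52  -0.309  0.002] [ 0.785 -0.092  0.21 ]
jar 0.75 [266.3, 283.1, 285.9, 316.0] [ 0.391 -0.023  0.045] [ 0.371 -0.032  0.009] [0.412 0.01  0.066]
spool 0.8 [299.6, 203.1, 328.9, 225.7] [0.602 0.399 0.036] [0.561 0.371 0.003] [0.651 0.461 0.042]
spool 0.21 [265.7, 283.3, 288.1, 314.8] [ 0.391 -0.022  0.041] [ 0.369 -0.032  0.002] [0.417 0.082 0.066]
screwdriver 0.88 [366.3, 391.1, 429.1, 463.5] [ 0.517 -0.474  0.023] [ 0.474 -0.504  0.011] [ 0.632 -0.395  0.029]
post_top 0.77 [346.4, 258.9, 456.9, 365.8] [ 0.662 -0.211  0.007] [ 0.522 -0.309  0.002] [ 0.776 -0.097  0.21 ]
```

View pics/top0.png

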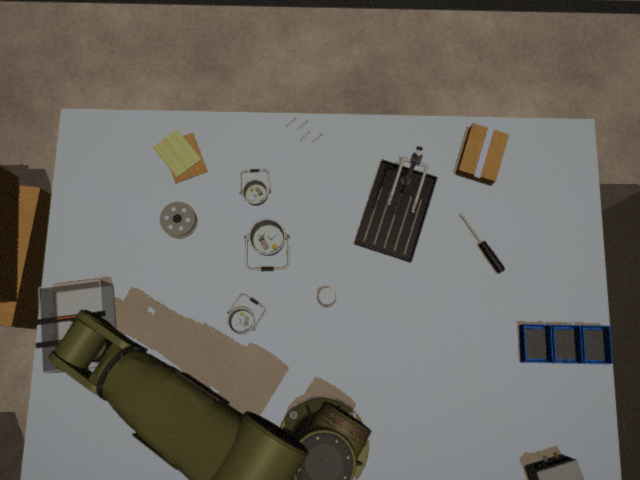

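View pics/side0.png

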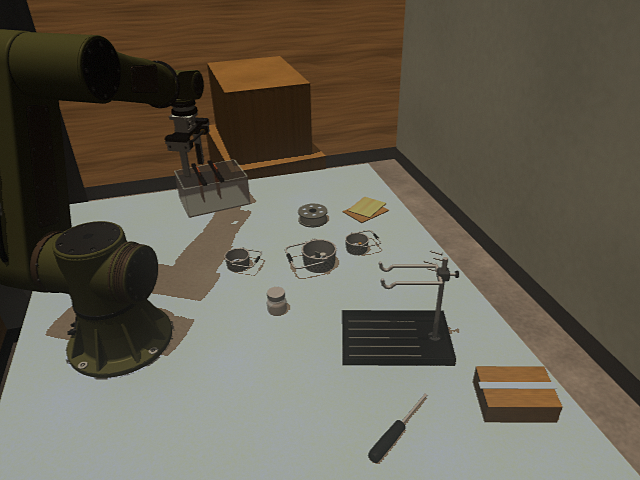

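```bash
python3 - <<'E'
from h import *
t=cv2.imread("pics/top0.png")[:,:,::-1]; s=cv2.imread("pics/side0.png")[:,:,::-1]
save("crop_t",np.hstack([t[205:285,225:305],t[140:270,345:445][0:80]]),4)
save("crop_s",s[225:285,270:350],8)
save("crop_st",s[250:375,335:465],5)
save("crop_tt",t[140:270,345:445],5) 
E
```

```text
(no output)
```

Three baskets show in the top picture: (255,187), (267,240) and (243,318). The middle one at (267,240) is clearly the largest, and its bail is folded towards the robot. I'll confirm that in an enlarged crop.

View pics/crop_t.png

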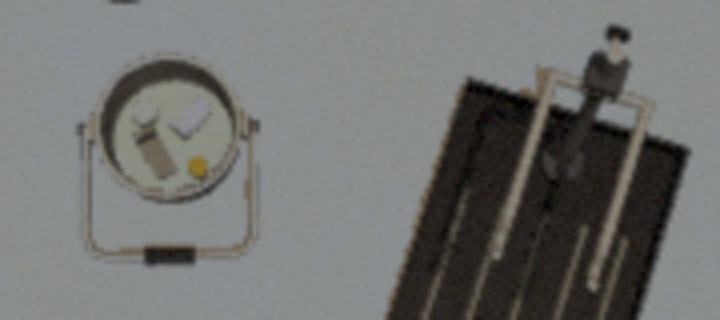

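View pics/crop_s.png

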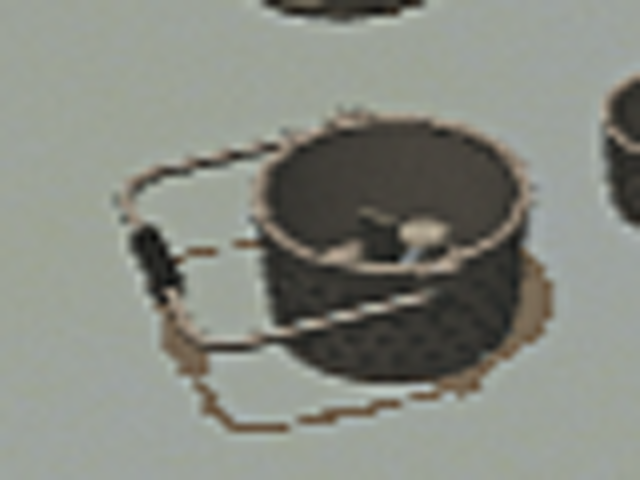

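View pics/crop_st.png

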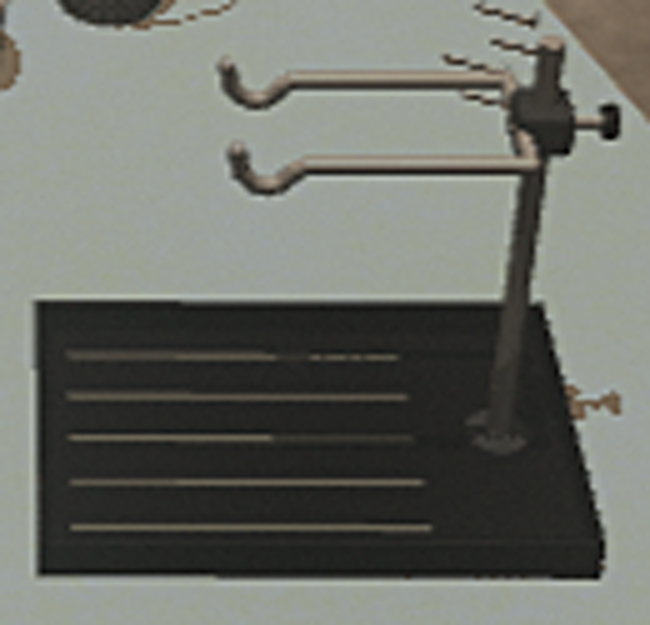

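View pics/crop_tt.png

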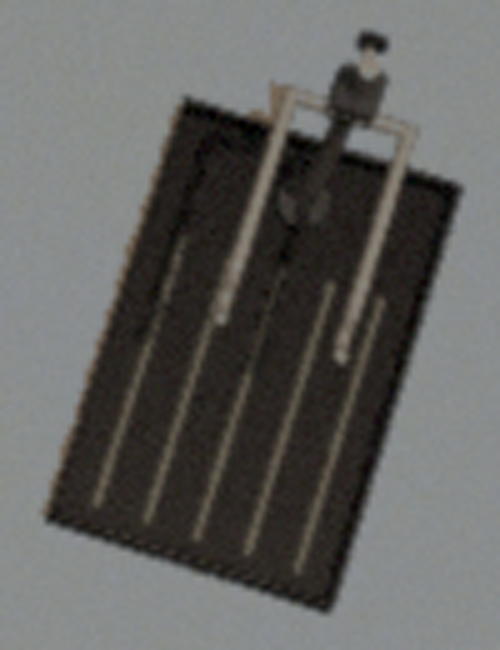

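```bash
python3 - <<'E'
from h import *
for n in("top","side"):
    c=camera(n); img=c["img"].astype(int)
    P,u,v=pts(c)
    full=np.full((480,640,3),np.nan); full[v,u]=P
    dark=img.max(2)<70
    # tray
    m=[m for m in masks_of("stand",n)][0]["mask"]
    m=cv2.dilate(m.astype(np.uint8),np.ones((7,7)))>0
    W=full[m&(c["range_z"]>0)]
    hk=W[(W[:,2]>0.12)]
    print(n,"high pts",len(hk)); 
    np.save(f"hk_{n}.npy",hk)
    tr=full[m&dark]; tr=tr[(tr[:,2]<0.035)]
    r=cv2.minAreaRect(tr[:,:2].astype(np.float32)*1000); print("tray",r, np.percentile(tr[:,2],[5,50,95]))
    # basket
    b=full[210:285,235:300] if n=="top" else full[230:280,275:345]
    b=b.reshape(-1,3); b=b[~np.isnan(b[:,0])]
    rim=b[(b[:,2]>.048)&(np.hypot(b[:,0]-.56,b[:,1]-.163)<.075)]
    rim=b[(b[:,2]>.046)]
    e=cv2.minEnclosingCircle(rim[np.hypot(rim[:,0]-.56,rim[:,1]-.163)<.06][:,:2].astype(np.float32)*1000); print("rim",e,len(rim))
    # grip dark
    mm=np.zeros((480,640),bool)
    if n=="top": mm[260:276,255:285]=1
    else: mm[248:268,284:296]=1
    g=full[mm&(img.max(2)<75)]; print("grip",len(g),np.nanmean(g,0),np.nanmin(g,0),np.nanmax(g,0))
    vv,uu=np.where(mm&(img.max(2)<75)); print("grip px",uu.mean(),vv.mean())
    for s in hk[np.argsort(hk[:,0])][:200:4]: print(s.round(3),end=" ")
    print()
E
```

```text
top high pts 531
tray ((649.1767578125, -199.71878051757812), (168.6831817626953, 264.90203857421875), 72.39329528808594) [-0.00251176  0.00509376  0.02117347]
rim ((553.3467407226562, 163.47164916992188), 58.65671920776367) 366
grip 51 [0.46755251 0.16125065 0.0474118 ] [0.46253941 0.14421568 0.03994998] [0.47254764 0.1777916  0.058869  ]
grip px 266.88235294117646 268.47058823529414
[ 0.594 -0.217  0.218] [ 0.598 -0.216  0.213] [ 0.601 -0.218  0.212] [ 0.608 -0.224  0.193] [ 0.611 -0.224  0.191] [ 0.615 -0.226  0.199] [ 0.616 -0.155  0.209] [ 0.617 -0.222  0.19 ] [ 0.618 -0.157  0.211] [ 0.62  -0.223  0.198] [ 0.62  -0.157  0.211] [ 0.623 -0.223  0.198] [ 0.625 -0.162  0.194] [ 0.626 -0.23   0.205] [ 0.628 -0.16   0.193] [ 0.63  -0.23   0.202] [ 0.632 -0.225  0.204] [ 0.633 -0.162  0.195] [ 0.636 -0.234  0.199] [ 0.636 -0.229  0.198] [ 0.638 -0.233  0.202] [ 0.64  -0.233  0.204] [ 0.641 -0.167  0.195] [ 0.643 -0.163  0.208] [ 0.644 -0.235  0.207] [ 0.645 -0.233  0.205] [ 0.646 -0.168  0.205] [ 0.647 -0.23   0.205] [ 0.649 -0.232  0.208] [ 0.651 -0.236  0.204] [ 0.653 -0.236  0.215]
[... 1285 characters left out ...]
61  0.215] [ 0.619 -0.226  0.202] [ 0.62  -0.16   0.194] [ 0.621 -0.163  0.202] [ 0.621 -0.162  0.195] [ 0.623 -0.157  0.2  ] [ 0.624 -0.225  0.204] [ 0.625 -0.164  0.196] [ 0.626 -0.231  0.204] [ 0.628 -0.228  0.205] [ 0.628 -0.228  0.199] [ 0.629 -0.231  0.201] [ 0.63  -0.165  0.193] [ 0.631 -0.231  0.206] [ 0.632 -0.235  0.203] [ 0.633 -0.169  0.195] [ 0.635 -0.165  0.2  ] [ 0.635 -0.164  0.196] [ 0.636 -0.235  0.205] [ 0.637 -0.228  0.205] [ 0.639 -0.167  0.195] [ 0.64  -0.165  0.199] [ 0.64  -0.232  0.207] [ 0.641 -0.236  0.202] [ 0.642 -0.17   0.205] [ 0.643 -0.23   0.205] [ 0.645 -0.236  0.207] [ 0.646 -0.24   0.204] [ 0.647 -0.238  0.205] [ 0.648 -0.162  0.204] [ 0.649 -0.172  0.202]
```

```bash
python3 - <<'E'
from h import *
from scipy.optimize import minimize, least_squares
for n in("top","side"):
    hk=np.load(f"hk_{n}.npy")
    def rot(W,a): 
        return np.stack([W[:,0]*np.cos(a)+W[:,1]*np.sin(a),-W[:,0]*np.sin(a)+W[:,1]*np.cos(a)],1)
    def split(a):
        q=rot(hk,a); sel=(hk[:,0]<0.70); return q[sel],hk[sel]
    best=None
    for a in np.radians(np.arange(-22,-13,.1)):
        q,w=split(a); y=q[:,1]; med=np.median(y)
        l=y[y>med+0.0]; 
        c1,c2=np.median(y)-.032,np.median(y)+.032
        for _ in range(10):
            d=np.abs(y-c1)<np.abs(y-c2); c1,c2=np.median(y[d]),np.median(y[~d])
        s=np.abs(y-np.where(d,c1,c2)).mean()
        if best is None or s<best[0]: best=(s,a,c1,c2)
    s,a,c1,c2=best; print(n,"yaw",np.degrees(a),"y",c1,c2,c2-c1,s)
    q,w=split(a); 
    for c in (c1,c2):
        m=np.abs(q[:,1]-c)<.008
        x=q[m,0]; z=w[m,2]; x0=x.min(); print("  xmin",np.sort(x)[:4].round(4))
        for k in range(0,48,3):
            s_=(x>=x0+k/1000)&(x<x0+(k+3)/1000)
            if s_.any(): print("  ",k,s_.sum(),np.percentile(z[s_],[0,20,50,80,100]).round(4))
    cy=(c1+c2)/2; print("mid y'",cy)
# basket
from h import *
for n in("top","side"):
    c=camera(n)
    P,u,v=pts(c)
    d=np.hypot(P[:,0]-.555,P[:,1]-.163)
    rim=P[(d<.057)&(d>.045)&(P[:,2]>.047)&(P[:,2]<.065)]
    f=lambda p,R:(np.hypot(R[:,0]-p[0],R[:,1]-p[1])-p[2])
    r=least_squares(f,[.555,.163,.05],args=(rim,),loss="soft_l1",f_scale=.002)
    print(n,"rim",r.x,len(rim),np.median(rim[:,2]))
    cx,cy=r.x[:2]
    near=(np.abs(P[:,0]-cx)<.13)&(np.abs(P[:,1]-cy)<.085)&(P[:,2]>.025)&(P[:,2]<.065)
    w=P[near]; d=np.hypot(w[:,0]-cx,w[:,1]-cy); w=w[(w[:,0]<cx-.056)]
    cross=w[(w[:,0]<cx-.078)&(np.abs(w[:,1]-cy)<.05)]
    k=np.polyfit(cross[:,1],cross[:,0],1); print(" cross n",len(cross),"slope",k,"z",np.median(cross[:,2]),"x at cy",np.polyval(k,cy))
    L=w[(w[:,0]>cx-.08)&(w[:,1]>cy+.04)];R=w[(w[:,0]>cx-.08)&(w[:,1]<cy-.04)]
    print(" sides",len(L),L[:,1].mean().round(4),len(R),R[:,1].mean().round(4),"mid",(L[:,1].mean()+R[:,1].mean())/2, np.polyfit(L[:,0],L[:,1],1)[0],np.polyfit(R[:,0],R[:,1],1)[0], L[:,2].mean(),R[:,2].mean())
E
```

```text
top yaw -17.499999999999936 y -0.027406957996125497 0.03650212099865975 0.06390907899478525 0.001958496196142963
  xmin [0.6317 0.633  0.6349 0.6349]
   0 2 [0.2105 0.212  0.2143 0.2166 0.2181]
   3 5 [0.201  0.2013 0.2125 0.2138 0.2168]
   6 2 [0.2116 0.2116 0.2116 0.2116 0.2117]
   9 1 [0.1946 0.1946 0.1946 0.1946 0.1946]
   12 3 [0.1903 0.1915 0.1933 0.1942 0.1948]
   15 3 [0.1929 0.193  0.1932 0.194  0.1946]
   18 3 [0.1912 0.1914 0.1916 0.1941 0.1957]
   21 4 [0.1899 0.19   0.1943 0.1986 0.1989]
   24 5 [0.1929 0.1951 0.1961 0.1985 0.1987]
   27 5 [0.1973 0.198  0.1983 0.2017 0.202 ]
   30 5 [0.1993 0.2043 0.206  0.2068 0.2075]
   33 2 [0.2053 0.2056 0.2061 0.2066 0.2069]
   36 5 [0.2024 0.2029 0.204  0.2066 0.2103]
   39 3 [0.2017 0.2027 0.2043 0.2083 0.2109]
   42 4 [0.1981 0.1988 0.201  0.2051 0.2088]
   45 3 [0.2015 0.2019 0.2023 0.2075 0.211 ]
  xmin [0.6338 0.6343 0.6343 0.6349]
   0 9 [0.197  0.2007 0.2107 0.2124 0.2169]
   3 3 [0.2    0.2046 0.2114 0.2115 0.2116]
   9 2 [0.1941 0.1944 0.1949 0.1955 0.1958]
   12 4 [0.1929 0.1943 0.1961 0.1995 0.2034]
   15 2 [0.1942 0.19
[... 2037 characters left out ...]
42 5 [0.1996 0.2009 0.2044 0.2057 0.2067]
   45 4 [0.2013 0.2035 0.2053 0.2059 0.2062]
mid y' 0.0009118120801236348
top rim [0.55650057 0.16402642 0.04919077] 246 0.05553384508162126
 cross n 98 slope [-0.02161237  0.47121587] z 0.04586957398526352 x at cy 0.4676708648812891
 sides 11 0.2194 12 0.1045 mid 0.16193624900721612 0.07905953563795734 0.04346064735731616 0.04572404749302184 0.04636653874880171
side rim [0.5556909  0.16208954 0.04950873] 243 0.054630548887905896
 cross n 57 slope [-0.01403524  0.46813794] z 0.04743655821494197 x at cy 0.46586297450072656
 sides 14 0.2176 15 0.1034 mid 0.16050585716590815 0.05355072468223936 -0.0328931412318745 0.04705698216840941 0.04591934105864025
```

```bash
python3 -m jog '22 -33 0 0 0 -6 0.2;44 -66 0 0 0 -12 0.4;66 -99 0 0 0 -18 0.6;88 -132 -5 0 0 -25 0.65;110 -165 -10 0 0 -31 0.65;132 -198 -15 0 0 -37 0.65;154 -231 -25 0 0 -43 0.65;176 -264 -35 0 0 -50 0.65;198 -297 -45 0 0 -56 0.65;219 -330 -50 0 0 -62 0.65' 35
```

```text
time_s: 1.93
ee_pos: [0.467, 0.1592, 0.1546]
eef_rot: [-1.571, -0.0, -1.554]
force: [0.7, 0.8, 0.2]
grip_width: 0.034
```

```bash
python3 -m jog '0 0 0 0 0 0 0.65;0 0 0 0 0 0 0.65'; python3 - <<'E'
from h import *
for n in("top","side"):
    c=camera(n); 
    save(n+"1",c["img"][200:290,220:340] if n=="top" else c["img"][200:290,250:370],6)
E
```

```text
time_s: 2.1
ee_pos: [0.4675, 0.1576, 0.1541]
eef_rot: [-1.572, -0.0, -1.558]
force: [0.3, -0.0, -0.5]
grip_width: 0.033
```

View pics/top1.png

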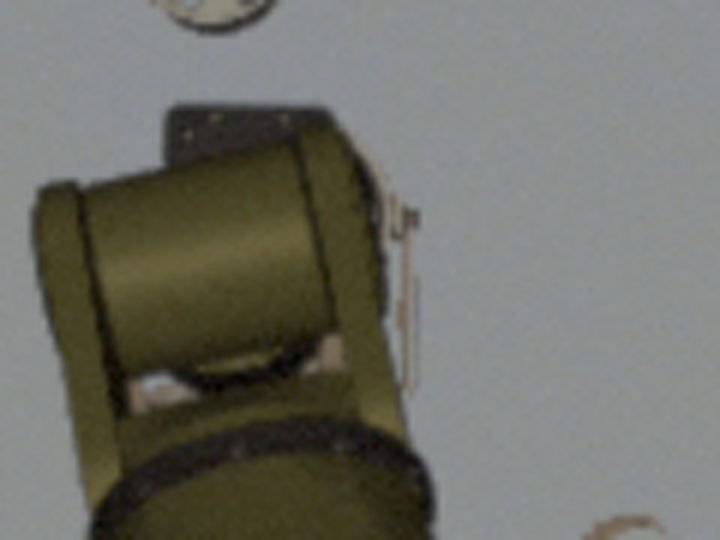

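View pics/side1.png

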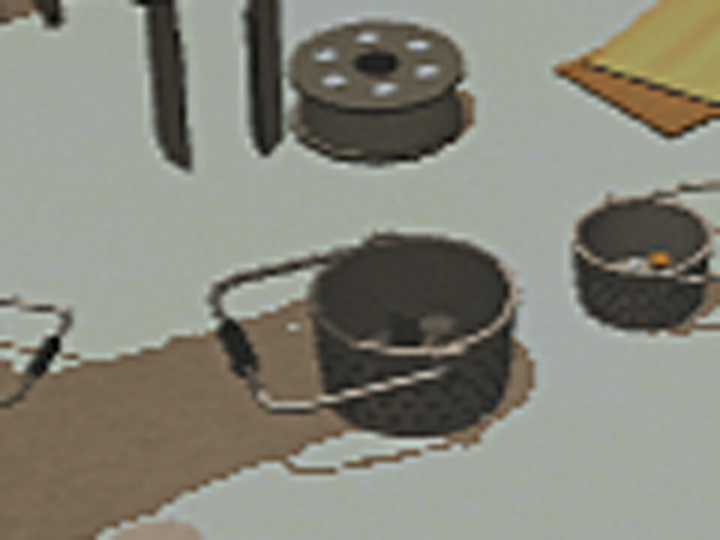

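```bash
python3 -c "
from h import *
o=get_obs();print(o['ee_pos'],o['eef_rot'],o['qpos'],o['joint_vel'],o['time_s'])"
```

```text
[0.46679228 0.15962503 0.15467855] [-1.57150835e+00  1.73565661e-05 -1.55313142e+00] [2.55136552e-01 2.24817000e-01 1.73961881e+00 1.99581159e-04
 1.17784481e+00 2.37395153e-01] [ 0.02504689 -0.009097   -0.0001362   0.00110119 -0.00093619  0.00073055] 2.2
```

```bash
python3 -m jog '0 1 -30 0 0 0 0.65;0 2 -60 0 0 0 0.65;0 2 -90 0 0 0 0.65;0 2 -105 0 0 0 0.65;0 2 -120 0 0 0 0.65;0 2 -130 0 0 0 0.65;0 2 -130 0 0 0 0.65'; python3 - <<'E'
from h import *
o=get_obs();print(o['ee_pos'],o['eef_rot'],o['force'])
c=camera("side"); save("side2",c["img"][200:290,250:370],6)
E
```

```text
time_s: 2.78
ee_pos: [0.4656, 0.1624, 0.0233]
eef_rot: [-1.574, -0.0, -1.551]
force: [0.3, -0.3, 0.6]
grip_width: 0.0329
[0.46559216 0.16242534 0.02333935] [-1.57377829e+00 -4.95273208e-04 -1.55087702e+00] [ 0.25035061 -0.29838964  0.56849378]
```

View pics/side2.png

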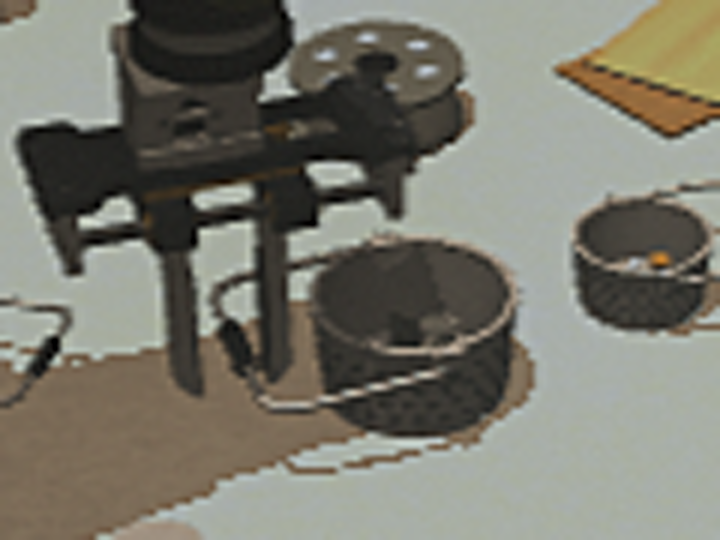

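```bash
python3 -m jog '0 0 0 0 0 0 0.75;0 0 0 0 0 0 0.8;0 0 0 0 0 0 0.85;0 0 0 0 0 0 0.9;0 0 0 0 0 0 1;0 0 0 0 0 0 1' 5;python3 -m jog '0 0 0 0 0 0 1;0 0 0 0 0 0 1;0 0 0 0 0 0 1' 35; python3 - <<'E'
from h import *
o=get_obs();print(o['ee_pos'],o['eef_rot'],o['force'])
c=camera("side"); save("side3",c["img"][200:290,250:370],6)
P,u,v=pts(c)
d=np.hypot(P[:,0]-.555,P[:,1]-.163)
rim=P[(d<.062)&(d>.045)&(P[:,2]>.047)&(P[:,2]<.065)]
from scipy.optimize import least_squares
print(least_squares(lambda p:np.hypot(rim[:,0]-p[0],rim[:,1]-p[1])-p[2],[.555,.163,.05],loss="soft_l1",f_scale=.002).x)
E
```

```text
time_s: 3.33
ee_pos: [0.4667, 0.1625, 0.025]
eef_rot: [-1.571, 0.0, -1.551]
force: [1.6, 0.3, -0.1]
grip_width: 0.0115
time_s: 3.58
ee_pos: [0.4667, 0.1625, 0.025]
eef_rot: [-1.571, 0.0, -1.551]
force: [0.7, 1.9, 0.7]
grip_width: 0.0108
[0.46671147 0.16247551 0.02496429] [-1.57116643e+00  1.69835135e-04 -1.55128399e+00] [0.65949098 1.88552056 0.72998699]
[0.55419823 0.16178063 0.04935449]
```

View pics/side3.png

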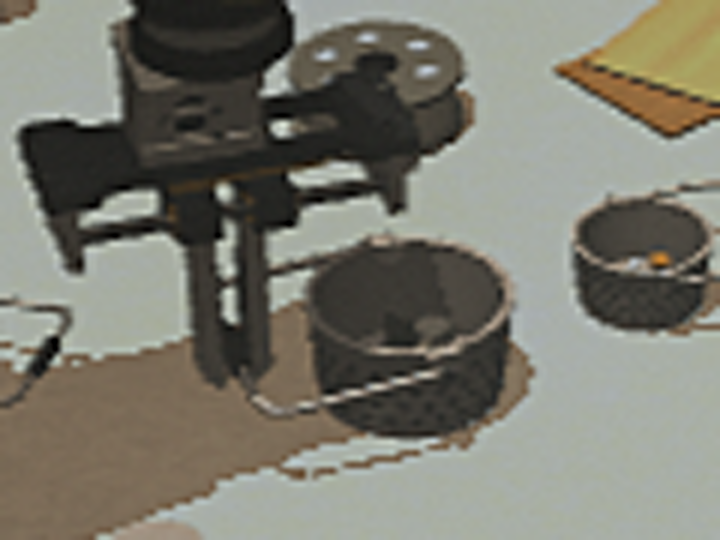

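```bash
python3 -m jog '0 0 9 0 0 0 1;1.3 0 18 0 0 0 1;3 0 27 0 0 0 1;6 0 35 0 0 0 1;10 0 43.5 0 0 0 1;14 0 51 0 0 0 1;19.5 0.5 58.5 0 0 0 1;25.5 0.5 65 0 0 0 1;25.5 0.5 65 0 0 0 1'; cat > rim.py <<'E'
from h import *
import sys
from scipy.optimize import least_squares
o=get_obs();print(o['time_s'],o['ee_pos'],o['eef_rot'],o['force'],o['grip_width'])
c=camera("side"); save(sys.argv[1],c["img"][180:290,250:370],5)
P,u,v=pts(c)
d=np.hypot(P[:,0]-.555,P[:,1]-.163)
rim=P[(d<.062)&(d>.045)&(P[:,2]>.047)&(P[:,2]<.065)]
print(len(rim),least_squares(lambda p:np.hypot(rim[:,0]-p[0],rim[:,1]-p[1])-p[2],[.555,.163,.05],loss="soft_l1",f_scale=.002).x)
E
python3 rim.py side4
```

```text
time_s: 4.38
ee_pos: [0.4937, 0.1631, 0.0916]
eef_rot: [-1.569, 0.001, -1.552]
force: [-5.5, 0.2, 6.8]
grip_width: 0.0108
4.3833 [0.49371151 0.16310727 0.09155357] [-1.56911570e+00  6.69148704e-04 -1.55156477e+00] [-5.51054955  0.16603295  6.76187647] 0.010777535500853624
237 [0.55596332 0.16110492 0.04974857]
```

View pics/side4.png

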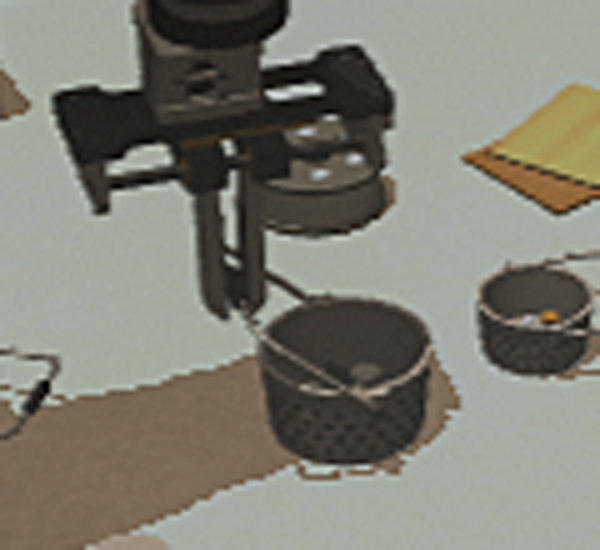

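```bash
python3 -m jog '-1 0 1.5 0 0 0 1;-1.5 0 3 0 0 0 1;-1.5 0 3 0 0 0 1'; python3 rim.py side5
```

```text
time_s: 4.68
ee_pos: [0.4915, 0.163, 0.0938]
eef_rot: [-1.57, 0.0, -1.552]
force: [-0.6, 0.3, -0.3]
grip_width: 0.011
4.6833 [0.49146614 0.16298989 0.09375998] [-1.57003363e+00  4.30397771e-04 -1.55164800e+00] [-0.63286525  0.25124013 -0.29156375] 0.010993394339799581
217 [0.55295685 0.16149287 0.04963668]
```

```bash
python3 -m jog '7 0 6.5 0 0 0 1;14 0 12 0 0 0 1;21.5 0.5 16.7 0 0 0 1;30 0.5 20.6 0 0 0 1;30 0.5 20.6 0 0 0 1'; python3 rim.py side6
```

```text
time_s: 5.15
ee_pos: [0.5233, 0.1635, 0.1153]
eef_rot: [-1.568, 0.001, -1.552]
force: [0.3, 1.4, 3.7]
grip_width: 0.011
5.15 [0.52327315 0.16350166 0.11529519] [-1.56836309e+00  7.19573430e-04 -1.55198466e+00] [0.25976914 1.39373319 3.74992369] 0.010958750511046804
180 [0.55012087 0.16067668 0.05013735]
```

```bash
python3 -m jog '6 0 3.2 0 0 0 1;14 0 5.5 0 0 0 1;22 0.5 6.9 0 0 0 1;28 0.5 7.3 0 0 0 1;31 0.5 7.5 0 0 0 1;31 0.5 7.5 0 0 0 1;31 0.5 7.5 0 0 0 1;31 0.5 7.5 0 0 0 1'; python3 rim.py side7
```

```text
time_s: 5.87
ee_pos: [0.5532, 0.164, 0.1222]
eef_rot: [-1.569, 0.001, -1.552]
force: [0.9, -0.8, -3.5]
grip_width: 0.0111
5.8667 [0.55320387 0.16404525 0.1221822 ] [-1.56942755e+00  6.84798797e-04 -1.55192168e+00] [ 0.90581519 -0.78588928 -3.48410539] 0.011084927537096131
219 [0.55134635 0.16068923 0.05034866]
```

View pics/side7.png

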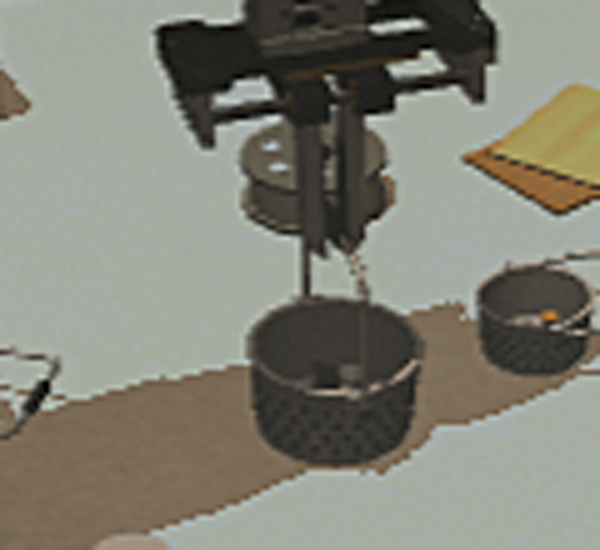

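```bash
python3 -m jog '0 0 -1 0 0 0 1;0 0 -1 0 0 0 1;0 0 -1 0 0 0 1;0 0 -1 0 0 0 1;0 0 -1 0 0 0 1'; python3 - <<'E'
from h import *
for n in("side","top"):
    c=camera(n); P,u,v=pts(c)
    s=P[(np.abs(P[:,0]-.553)<.04)&(np.abs(P[:,1]-.162)<.075)&(P[:,2]>.066)&(P[:,2]<.125)&(np.abs(P[:,1]-.162)>.04)]
    for sg in(1,-1):
        q=s[sg*(s[:,1]-.162)>0]
        if len(q)>5: k=np.polyfit(q[:,2],q[:,0],1); print(n,sg,len(q),"slope dx/dz",k[0],"x@.047",np.polyval(k,.047),"x@.137",np.polyval(k,.137),"y",np.median(q[:,1]))
print(get_obs()['force'])
E
```

```text
time_s: 6.33
ee_pos: [0.5532, 0.164, 0.1213]
eef_rot: [-1.569, 0.001, -1.552]
force: [-0.0, -0.6, -4.3]
grip_width: 0.0108
side 1 17 slope dx/dz 0.019227218747688974 x@.047 0.5474750291608333 x@.137 0.5492054788481253 y 0.21821039222956948
side -1 27 slope dx/dz -0.02142066848031554 x@.047 0.5528705833023625 x@.137 0.5509427231391342 y 0.10085710892270972
top -1 8 slope dx/dz 0.03198512901029087 x@.047 0.5489679193114191 x@.137 0.5518465809223453 y 0.10397187825622171
[-0.82583341 -0.28707488 -4.72768806]
```

```bash
python3 - <<'E'
from h import *
for n in("side","top"):
    c=camera(n); P,u,v=pts(c)
    d=np.hypot(P[:,0]-.552,P[:,1]-.162)
    r=P[(d<.054)&(d>.047)&(P[:,2]>.04)&(P[:,2]<.075)]
    print(n,len(r),np.percentile(r[:,2],[10,50,75,90]))
print(get_obs()['force'],get_obs()['moment'])
E
```

```text
side 222 [0.04277475 0.0531072  0.05758261 0.05944934]
top 3 [0.05409995 0.05796265 0.06020174 0.06154519]
[ 0.23917221  0.03726829 -4.08146898] [-0.02984831  0.0355763  -0.00058669]
```

```bash
python3 -m jog '0 0 -1 0 0 0 1;0 0 -1 0 0 0 1;0 0 -1 0 0 0 1'; python3 -m jog '0 0 -1 0 0 0 1;0 0 -1 0 0 0 1;0 0 -1 0 0 0 1'
```

```text
time_s: 6.78
ee_pos: [0.5532, 0.1641, 0.1202]
eef_rot: [-1.569, 0.001, -1.552]
force: [0.4, 0.0, -4.8]
grip_width: 0.011
time_s: 7.03
ee_pos: [0.5536, 0.1643, 0.1198]
eef_rot: [-1.568, 0.001, -1.552]
force: [-0.6, 1.2, 2.3]
grip_width: 0.0111
```

```bash
python3 -m jog '0 0 3 0 0 0 1;0 0 8 0 0 0 1;0 0 16 0 0 0 1;0 0 28 0 0 0 1;0 0 42 0 0 0 1;0 0 58 0 0 0 1;0 0 74 0 0 0 1;0 0 86 0 0 0 1;0 0 95 0 0 0 1;0 0 100 0 0 0 1'; python3 - <<'E'
from h import *
c=camera("side"); save("side8",c["img"][100:380,220:480],2.1)
E
```

```text
time_s: 7.87
ee_pos: [0.5538, 0.1643, 0.2213]
eef_rot: [-1.566, 0.001, -1.552]
force: [0.9, 0.0, -4.5]
grip_width: 0.0113
```

View pics/side8.png

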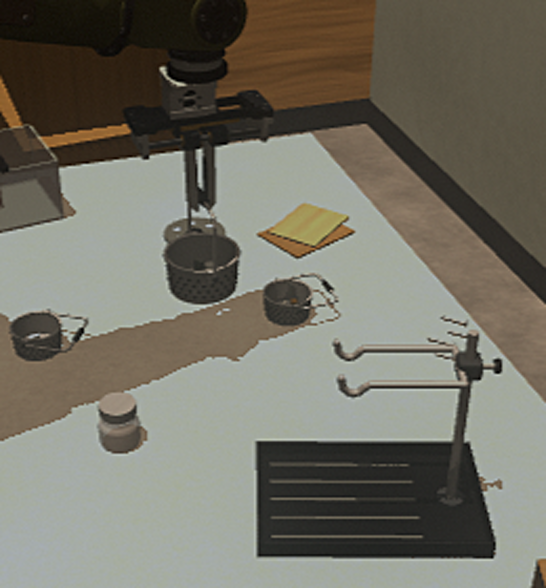

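The basket hangs level from the bail, clear of the bench. Next I'll carry it across to a point in front of the hooks.

```bash
python3 -m jog '0 -2 0 0 0 0 1;0 -6 0 0 0 -1 1;0 -13 0 0 0 -2 1;0 -23 0 0 0 -3 1;0 -35 0 0 0 -4 1;0 -49 0 0 0 -5 1;0 -64 0 0 0 -6 1;0 -79 0 0 0 -7 1;0 -94 0 0 0 -8 1;0 -109 0 0 0 -9 1';python3 -m jog '0 -14 0 0 0 -1 1;0 -28 0 0 0 -2 1;0 -42 0 0 0 -3 1;0 -56 0 0 0 -4 1;0 -70 0 0 0 -5 1;0 -84 0 0 0 -6 1;0 -97 0 0 0 -7 1;0 -108 0 0 0 -8 1;0 -118 0 0 0 -9 1;0 -126 0 0 0 -9.5 1'; python3 -c "
from h import *
o=get_obs();print(o['ee_pos'],o['eef_rot'],o['qpos'])"
```

```text
time_s: 8.75
ee_pos: [0.5537, 0.0533, 0.2215]
eef_rot: [-1.566, 0.001, -1.711]
force: [-0.2, 0.3, -4.2]
grip_width: 0.011
time_s: 9.58
ee_pos: [0.5536, -0.0739, 0.2215]
eef_rot: [-1.566, 0.001, -1.879]
force: [0.0, -0.1, -3.6]
grip_width: 0.0108
[ 0.55360064 -0.07394867  0.22147761] [-1.56627744e+00  1.30242659e-03 -1.87948758e+00] [-1.98757050e-01  3.04220848e-01  1.47779703e+00  8.17749743e-04
  1.35494034e+00  1.09763849e-01]
```

```bash
python3 -m jog '0 -5 0 0 0 0 1;0 -12 0 0 0 0 1;-1 -22 0 0 0 0 1;-2 -34 0 0 0 0 1;-3 -48 0 0 0 0 1;-4 -62 0 0 0 0 1;-4 -75 0 0 0 0 1;-4 -85 0 0 0 0 1;-4 -92 0 0 0 0 1;-4 -95 0 0 0 0 1';python3 -m jog '0 0 0 0 0 0 1;0 0 0 0 0 0 1;0 0 0 0 0 0 1'; cat > st.py <<'E'
from h import *
import sys
a=np.radians(-17.5); R=np.array([[np.cos(a),np.sin(a)],[-np.sin(a),np.cos(a)]])
o=get_obs();print(o['time_s'],o['ee_pos'],o['eef_rot'],o['force'],"stand frame xy",R@(o['ee_pos'][:2]-[.6211,-.1917]))
c=camera("side"); save(sys.argv[1],c["img"][170:380,320:480],3.2)
P,u,v=pts(c); q=(P[:,:2]-[.6211,-.1917])@R.T
g=o['ee_pos'][:2]; gq=R@(g-[.6211,-.1917])
d=P; sel=(np.abs(q[:,0]-gq[0])<.03)&(np.abs(q[:,1]-gq[1])<.05)&(P[:,2]>o['ee_pos'][2]+.003)&(P[:,2]<o['ee_pos'][2]+.032)
for s in(1,-1):
    m=sel&(s*(q[:,1]-gq[1])>.022); 
    if m.any(): print("wire",s,m.sum(),np.median(q[m],0),np.median(P[m,2]))
c=camera("top"); save(sys.argv[1]+"t",c["img"][120:290,330:460],3.5)
E
python3 st.py s9
```

```text
time_s: 10.42
ee_pos: [0.5495, -0.1702, 0.2214]
eef_rot: [-1.566, 0.001, -1.88]
force: [0.1, -0.5, -4.0]
grip_width: 0.0107
time_s: 10.67
ee_pos: [0.5496, -0.1698, 0.2213]
eef_rot: [-1.566, 0.001, -1.88]
force: [0.5, -0.2, -3.7]
grip_width: 0.0109
10.6667 [ 0.54958306 -0.16977763  0.22134184] [-1.56647781e+00  1.31463263e-03 -1.88002626e+00] [ 0.54535299 -0.24796303 -3.71139266] stand frame xy [-0.07479911 -0.00059782]
wire 1 12 [-0.07753293  0.03098236] 0.24238717368483106
wire -1 21 [-0.07769938 -0.03614627] 0.24193638522904276
```

View pics/s9.png

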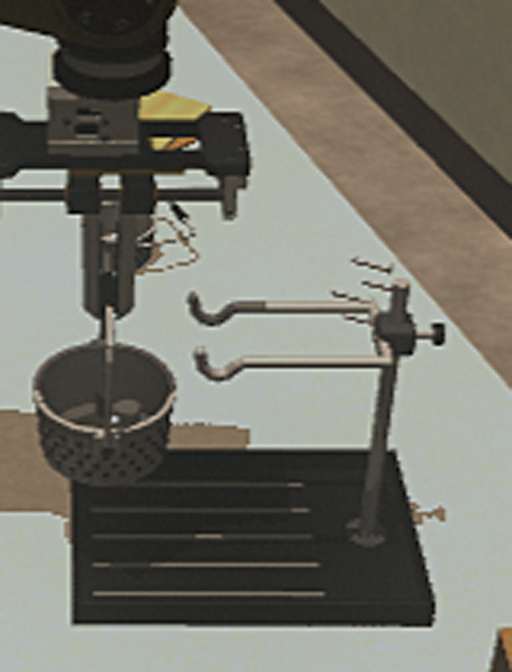

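View pics/s9t.png

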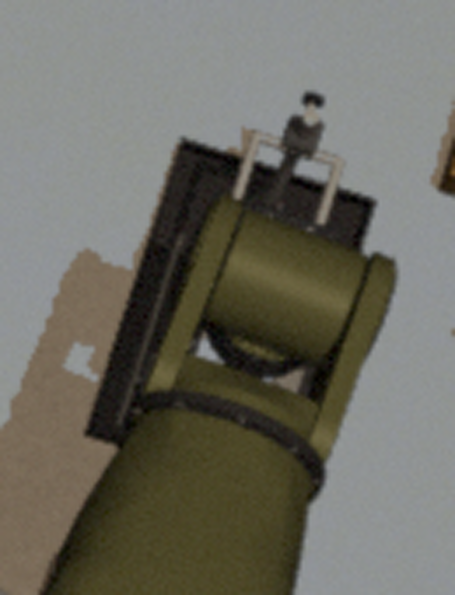

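```bash
python3 -m jog '2 -0.6 0 0 0 0 1;7 -2 0 0 0 0 1;14 -4.3 0 0 0 0 1;23 -7 0 0 0 0 1;33 -10 0 0 0 0 1;43 -13.3 0 0 0 0 1;53 -16.3 0 0 0 0 1;61 -18.7 0 0 0 0 1;67 -20.6 0 0 0 0 1;71 -22 0 0 0 0 1';python3 -m jog '0 0 0 0 0 0 1;0 0 0 0 0 0 1;0 0 0 0 0 0 1'; python3 st.py s10
```

```text
time_s: 11.6
ee_pos: [0.6214, -0.1919, 0.221]
eef_rot: [-1.567, 0.001, -1.88]
force: [-0.2, -0.6, -4.3]
grip_width: 0.0111
time_s: 11.85
ee_pos: [0.6212, -0.1918, 0.2209]
eef_rot: [-1.567, 0.001, -1.88]
force: [-1.2, -0.6, -4.0]
grip_width: 0.0109
11.85 [ 0.62122222 -0.19180522  0.22092446] [-1.56693360e+00  1.36454853e-03 -1.87970350e+00] [-1.24372521 -0.63910576 -3.96298226] stand frame xy [ 1.48202387e-04 -6.36007138e-05]
wire 1 8 [-0.00139829  0.0291593 ] 0.24127780385397465
wire -1 19 [-0.00180529 -0.03554479] 0.24106914724919484
```

View pics/s10.png

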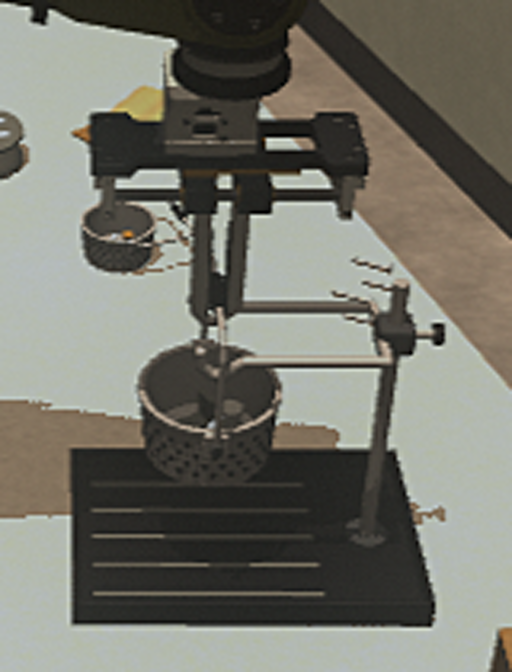

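```bash
python3 -m jog '0 0 -3 0 0 0 1;0 0 -8 0 0 0 1;0 0 -14 0 0 0 1;0 0 -20 0 0 0 1;0 0 -25 0 0 0 1;0 0 -29 0 0 0 1;0 0 -32 0 0 0 1;0 0 -32 0 0 0 1';python3 -m jog '0 0 -1 0 0 0 1;0 0 -2 0 0 0 1;0 0 -3 0 0 0 1;0 0 -3 0 0 0 1'; python3 st.py s11
```

```text
time_s: 12.62
ee_pos: [0.621, -0.1917, 0.1883]
eef_rot: [-1.568, 0.001, -1.88]
force: [0.3, -0.1, -3.5]
grip_width: 0.0106
time_s: 12.95
ee_pos: [0.621, -0.1917, 0.1852]
eef_rot: [-1.568, 0.001, -1.88]
force: [0.1, -0.8, -3.7]
grip_width: 0.0106
12.95 [ 0.62100181 -0.19173128  0.18520776] [-1.56764368e+00  1.34036072e-03 -1.87971029e+00] [ 0.08951108 -0.80221121 -3.65240177] stand frame xy [-8.42400198e-05 -5.93577961e-05]
wire 1 26 [0.02278155 0.02782661] 0.20449069729890107
wire -1 110 [-0.0007068  -0.03474044] 0.20345770713876365
```

View pics/s11.png

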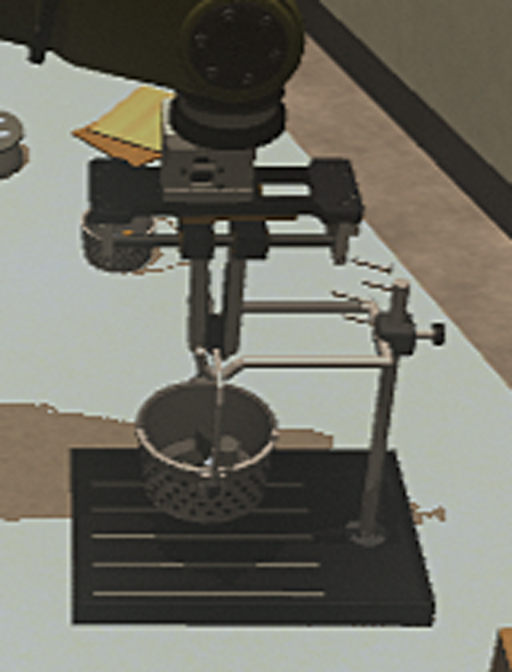

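The wire is between the tips and the rods, about to seat. I'll lower it in 1 mm steps and watch the force.

```bash
for i in 1 2; do python3 -m jog '0 0 -1 0 0 0 1;0 0 -2 0 0 0 1;0 0 -2 0 0 0 1'|grep -E "ee_pos|force"; done
```

```text
ee_pos: [0.621, -0.1917, 0.1832]
force: [0.8, 0.5, -4.3]
ee_pos: [0.6209, -0.1917, 0.1809]
force: [0.0, 0.8, -4.7]
```

```bash
python3 -m jog '0 0 -1 0 0 0 1;0 0 -1 0 0 0 1;0 0 -1 0 0 0 1'|grep -E "ee_pos|force"; python3 -m jog '0 0 -1 0 0 0 1;0 0 -1 0 0 0 1;0 0 -1 0 0 0 1'|grep -E "ee_pos|force"
```

```text
ee_pos: [0.6209, -0.1917, 0.1798]
force: [-1.1, -0.3, -4.3]
ee_pos: [0.621, -0.1917, 0.1791]
force: [0.3, 0.7, -0.8]
```

```bash
python3 -m jog '0 0 -0.5 0 0 0 1;0 0 -0.5 0 0 0 1;0 0 -0.5 0 0 0 1'|grep -E "ee_pos|force";  python3 st.py s12
```

```text
ee_pos: [0.6211, -0.1918, 0.179]
force: [-0.9, 0.6, 1.3]
14.3 [ 0.62113005 -0.19180263  0.17904581] [-1.56690099e+00  1.36537567e-03 -1.87977132e+00] [-0.91392231  0.59265351  1.34988704] stand frame xy [ 5.95226686e-05 -8.88449018e-05]
wire 1 29 [0.0225798  0.02930245] 0.20269509781979272
wire -1 110 [ 0.00199671 -0.03466287] 0.2007035643512216
```

View pics/s12.png

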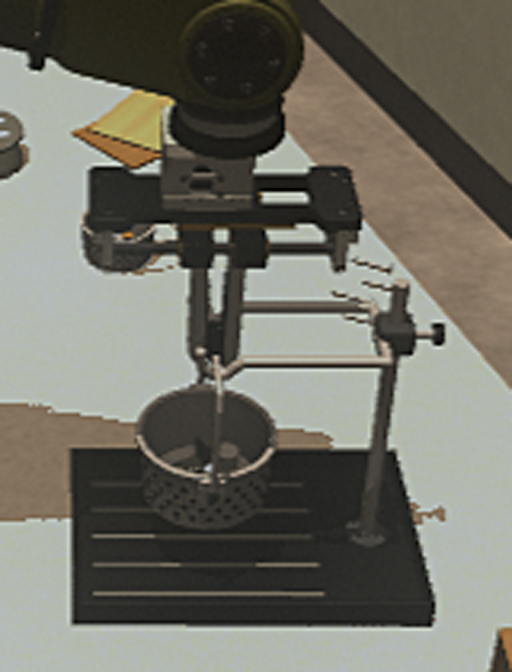

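```bash
python3 -m jog '0 0 0 0 0 0 0.87;0 0 0 0 0 0 0.8;0 0 0 0 0 0 0.75;0 0 0 0 0 0 0.7;0 0 0 0 0 0 0.65;0 0 0 0 0 0 0.6;0 0 0 0 0 0 0.6;0 0 0 0 0 0 0.6' 5; python3 st.py s13
```

```text
time_s: 15.07
ee_pos: [0.6211, -0.1918, 0.179]
eef_rot: [-1.567, 0.001, -1.88]
force: [-0.5, 0.7, -0.3]
grip_width: 0.0373
15.0667 [ 0.62110134 -0.19180712  0.17899137] [-1.56702615e+00  1.31125582e-03 -1.87974970e+00] [-0.50665444  0.69155632 -0.32357483] stand frame xy [ 3.3493009e-05 -1.0175429e-04]
wire 1 72 [-0.00059073  0.02883166] 0.1997721633805905
wire -1 112 [ 0.00247824 -0.03519868] 0.20089689768674007
```

View pics/s13.png

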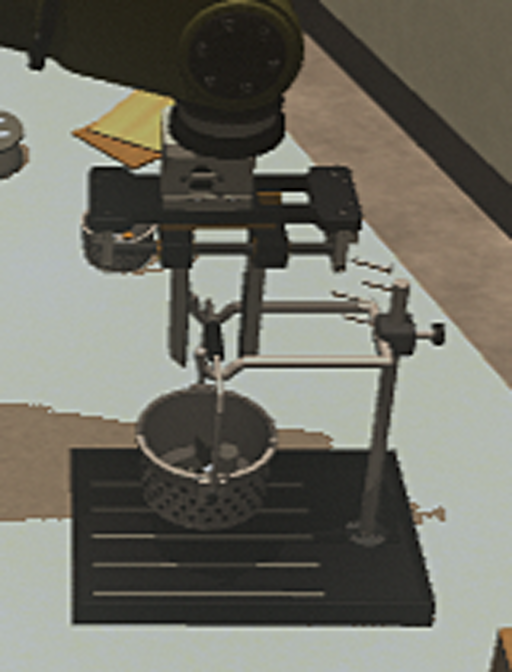

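Released. The wire lies in both throats with the grip between the hooks, and the basket hangs level. I'll draw the gripper straight up.

```bash
python3 -m jog '0 0 3 0 0 0 0.6;0 0 9 0 0 0 0.6;0 0 18 0 0 0 0.6;0 0 30 0 0 0 0.6;0 0 45 0 0 0 0.6;0 0 60 0 0 0 0.6;-5 5 75 0 0 0 0.6;-20 15 90 0 0 0 0.6;-40 25 100 0 0 0 0.6;-60 35 105 0 0 0 0.6'; python3 -m jog '-30 10 10 0 0 0 0.6;-60 20 20 0 0 0 0.6;-90 30 30 0 0 0 0.6;-120 40 30 0 0 0 0.6;-150 50 30 0 0 0 0.6;-150 50 30 0 0 0 0.6;-150 50 30 0 0 0 0.6;-150 50 30 0 0 0 0.6;-150 50 30 0 0 0 0.6'; python3 - <<'E'
from h import *
for n in("side","top"):
    c=camera(n); save("f_"+n,c["img"][210:380,320:480] if n=="side" else c["img"][130:280,330:460],3.5)
    P,u,v=pts(c); a=np.radians(-17.5); R=np.array([[np.cos(a),np.sin(a)],[-np.sin(a),np.cos(a)]])
    q=(P[:,:2]-[.6211,-.1917])@R.T
    img=c["img"].max(2)[v,u]
    m=(np.abs(q[:,0])<.02)&(np.abs(q[:,1])<.024)&(P[:,2]>.183)&(P[:,2]<.215); print(n,"grip",m.sum(),q[m].mean(0),P[m,2].mean(),q[m].min(0),q[m].max(0))
    for th in("jar","spool","screwdriver"):
        for k in masks_of(th,n)[:1]: print(th,np.median(pts(c,k["mask"])[0],0).round(3))
print(get_obs()['time_s'])
E
```

```text
time_s: 16.0
ee_pos: [0.5604, -0.1562, 0.2864]
eef_rot: [-1.564, 0.001, -1.88]
force: [-0.3, -0.0, -0.0]
grip_width: 0.0373
time_s: 16.75
ee_pos: [0.4109, -0.1063, 0.3166]
eef_rot: [-1.564, 0.001, -1.88]
force: [0.4, 0.9, 0.3]
grip_width: 0.0378
side grip 66 [-0.00192312 -0.00606734] 0.2009849285030083 [-0.00741107 -0.02207705] [0.00375993 0.02355922]
jar [ 0.391 -0.021  0.038]
spool [0.601 0.399 0.036]
screwdriver [ 0.52  -0.472  0.022]
top grip 75 [-0.00216833 -0.0012909 ] 0.20041125939736637 [-0.00783006 -0.02294836] [0.00477353 0.02334072]
jar [ 0.389 -0.005  0.061]
spool [0.604 0.417 0.036]
screwdriver [ 0.531 -0.46   0.02 ]
17.15
```

View pics/f_side.png

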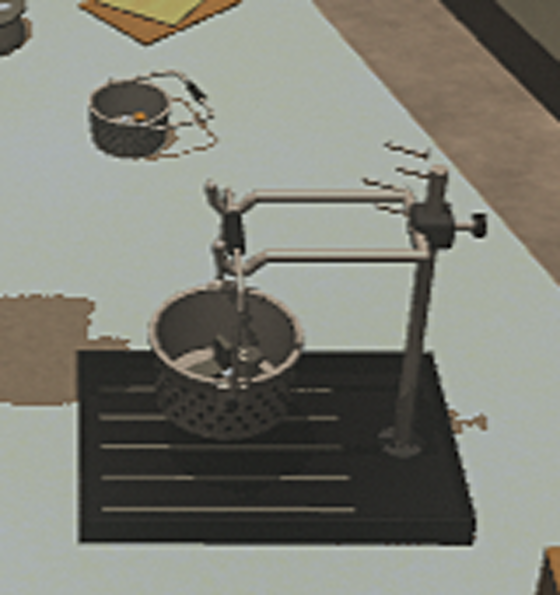

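View pics/f_top.png

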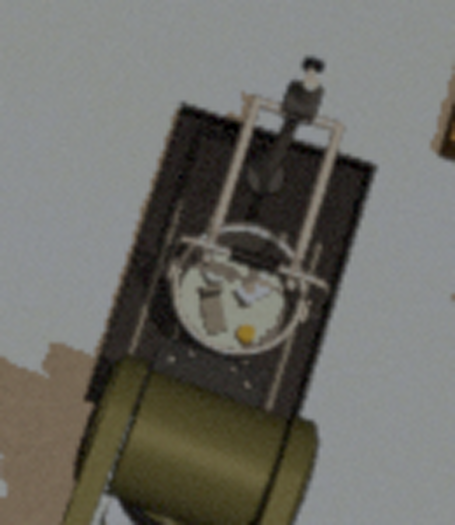

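The basket hangs in both hooks with the black grip between them. In the top view its rim looks offset, so I'll check the tilt in 3D and check that it is still.

```bash
python3 - <<'E'
from h import *
from scipy.optimize import least_squares
a=np.radians(-17.5); R=np.array([[np.cos(a),np.sin(a)],[-np.sin(a),np.cos(a)]])
for rep in range(2):
  for n in("side","top"):
    c=camera(n); P,u,v=pts(c); q=np.c_[(P[:,:2]-[.6211,-.1917])@R.T,P[:,2]]
    m=(np.hypot(q[:,0],q[:,1])<.075)&(q[:,2]>.105)&(q[:,2]<.128); r=q[m]
    if n=="top":
        d=np.hypot(r[:,0]-r[:,0].mean(),r[:,1]-r[:,1].mean())
    f=least_squares(lambda p:np.hypot(r[:,0]-p[0],r[:,1]-p[1])-p[2],[0,0,.05],loss="soft_l1",f_scale=.002).x
    k=np.abs(np.hypot(r[:,0]-f[0],r[:,1]-f[1])-f[2])<.004; rr=r[k]
    A=np.c_[rr[:,:2],np.ones(len(rr))]
    pl=least_squares(lambda p:A@p-rr[:,2],[0,0,.115],loss="soft_l1",f_scale=.002).x
    # below rim lines, lower wall
    w=q[(np.hypot(q[:,0],q[:,1])<.08)&(q[:,2]>.045)&(q[:,2]<.13)]
    print(n,"centre",f,len(rr),"slopes",pl, "lowest",np.percentile(w[:,2],[1,5]))
    print(masks_of("basket",n)[0]["extent"] , [ (round(x["conf"],2),np.round(x["extent"])) for x in masks_of("basket",n)[:3]])
print(get_obs()['time_s'])
E
```

```text
side centre [-0.003149   -0.00540196  0.04928886] 378 slopes [-0.0001294  -0.01536431  0.11316217] lowest [0.06240659 0.06472637]
[344.0, 230.0, 383.0, 256.5] [(0.98, array([344., 230., 383., 256.])), (0.95, array([225., 245., 261., 273.])), (0.7, array([363., 272., 404., 333.]))]
top centre [-0.00365727 -0.00186452  0.04938306] 230 slopes [-0.01245607  0.01648324  0.11434071] lowest [0.05594608 0.05879334]
[378.6, 194.9, 420.4, 232.5] [(0.88, array([379., 195., 420., 232.])), (0.84, array([240., 172., 270., 207.])), (0.63, array([229., 298., 260., 335.]))]
side centre [-0.00307384 -0.00537936  0.04922289] 372 slopes [ 0.00836173 -0.01392714  0.11337596] lowest [0.06118932 0.06481042]
[348.2, 234.1, 377.5, 255.9] [(0.93, array([348., 234., 378., 256.])), (0.79, array([361., 265., 403., 336.])), (0.64, array([226., 248., 258., 271.]))]
top centre [-0.00340854 -0.00188696  0.04944956] 231 slopes [-0.00109589  0.01245434  0.11368329] lowest [0.05515559 0.0584242 ]
[240.1, 170.1, 270.7, 204.5] [(0.94, array([240., 170., 271., 204.])), (0.67, array([229., 299., 266., 336.])), (0.6, array([378., 194., 426., 231.]))]
17.75
```

```bash
python3 -c "
from h import *
print(hand_in())"
```

```text
the job is handed in; nothing more can be done
None
```

The basket is hanging by its bail on both drain-stand hooks, released and still, and I handed the job in at about 18 s of the 70 s. No verdict was reported.

**What I did:** I picked the largest of the three baskets, gripped the black tube and swung the bail upright along its arc. I then lifted the basket, carried it slowly to the stand and brought it in from the hooks' open side. I lowered it in 0.5–1 mm steps until the hooks took the weight, with about 1 N of downward force at the wrist, then let go and moved the arm clear.

**Last checks before handing in:**
- **Position:** both cameras put the grip centre within about 2 mm of the throats. Across the hooks it was 1 mm (top) and 6 mm (side) from the middle, which is within the 15 mm allowed. The side camera's figure is biased because it sees only one side of the parts.
- **Level and still:** the rim slope was under 0.02 rad, and two successive views agreed to within 1 mm.
- **Height:** from the rim, the underside was about 58 mm above the bench.
- **Bail swing:** partway up, the bail was briefly pushed off its arc with about 9 N. I corrected it, and any slide of the basket looked like only a few mm. At the top the basket was lifted about 2 mm, and I set it back down before the proper lift.
- **Other things on the bench:** the jar and spool read the same as at the start. The screwdriver's reading moved 3 mm in the side view and 13 mm in the top view. The arm never went near it and the network's outline of it varies between pictures, so I take that as measurement scatter.

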